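# Close the blue board into its test box

### The job

Two test boxes stand open on the bench: with your fingertips, push the tray that carries the blue circuit board fully home into its box, and then push that box's door fully shut from its outer face. Only push, do not pinch or lift anything: do not touch the circuit boards or the black-lined inside of a door, and leave the green board's tray and door and everything else on the bench as they are.

Things in the scene. Friction and masses are not known exactly. Their poses are not given: they have to be found in the camera images.
- box_blue: low light-grey metal test box, fixed to the bench, whose tray carries the blue circuit board: 180 mm deep (own x) x 140 mm wide (own y) x 80 mm high. Origin: centre of its underside. The open front is its -x face, 90 mm from the origin, facing roughly towards the robot; its +y side (hinge side) is to the robot's left. The two boxes may stand either way round
- tray_blue (a joint): tray of that box, in m: 0 = fully home (its front panel flush with the box's front face), grows as it slides out along the box's own -x, up to 0.12. It needs about 2 N to push, stays where it is left and meets a firm stop at 0
- tray_blue_front (a point): centre of the outer (robot-side) face of that tray's bare aluminium front panel, 124 mm wide, 62 mm high, 14 mm thick, upper edge 71 mm above the bench; no handle
- board_blue (a point): blue printed circuit board with chips, 96 x 90 x 3 mm, fixed on pillars in that tray: its underside lies 61.5 mm above the bench, its chips reach up to 69 mm, and its near edge lies 18 mm behind the front face of the tray's panel. This point: centre of the board's upper face
- door_blue (a joint): door of that box, in rad: 0 = shut against the front, grows as it swings out towards the robot about the upright hinge on the box's +y front corner (1.57 = standing straight out to the box's -x), up to 1.9. About 1 N at the free edge moves it, it stays where it is left and meets a firm stop at 0
- door_blue_hinge (a point): point on that door's upright hinge axis, 40 mm above the bench (box x = -97 mm, y = +70 mm). The door panel is 140 mm wide from here to its free edge, 8 mm thick centred on the axis, from 2 to 78 mm above the bench, plain grey without handle. It carries a steel hinge barrel 5 mm in radius round the axis
- door_blue_edge (a point): middle of that door's free upright edge, on its outer face (the face towards the robot when shut; when the door stands open, the face to the robot's left), 40 mm above the bench
- liner_blue (a point): thin black shielding liner, 120 x 60 x 2 mm, on the inner face of that door; this point: its centre, on the black surface
- box_green: low light-grey metal test box, fixed to the bench, whose tray carries the green circuit board: 180 mm deep (own x) x 140 mm wide (own y) x 80 mm high. Origin: centre of its underside. The open front is its -x face, 90 mm from the origin, facing roughly towards the robot; its +y side (hinge side) is to the robot's left. The two boxes may stand either way round
- tray_green (a joint): tray of that box, in m: 0 = fully home (its front panel flush with the box's front face), grows as it slides out along the box's own -x, up to 0.12. It needs about 2 N to push, stays where it is left and meets a firm stop at 0
- tray_green_front (a point): centre of the outer (robot-side) face of that tray's bare aluminium front panel, 124 mm wide, 62 mm high, 14 mm thick, upper edge 71 mm above the bench; no handle
- board_green (a point): green printed circuit board with chips, 96 x 90 x 3 mm, fixed on pillars in that tray: its underside lies 61.5 mm above the bench, its chips reach up to 69 mm, and its near edge lies 18 mm behind the front face of the tray's panel. This point: centre of the board's upper face
- door_green (a joint): door of that box, in rad: 0 = shut against the front, grows as it swings out towards the robot about the upright hinge on the box's +y front corner (1.57 = standing straight out to the box's -x), up to 1.9. About 1 N at the free edge moves it, it stays where it is left and meets a firm stop at 0
- door_green_hinge (a point): point on that door's upright hinge axis, 40 mm above the bench (box x = -97 mm, y = +70 mm). The door panel is 140 mm wide from here to its free edge, 8 mm thick centred on the axis, from 2 to 78 mm above the bench, plain grey without handle. It carries a steel hinge barrel 5 mm in radius round the axis
- door_green_edge (a point): middle of that door's free upright edge, on its outer face (the face towards the robot when shut; when the door stands open, the face to the robot's left), 40 mm above the bench
- liner_green (a point): thin black shielding liner, 120 x 60 x 2 mm, on the inner face of that door; this point: its centre, on the black surface
- jar: jar with white cap, 60 mm across, 70 mm high, loose, to be left alone; origin at its underside
- spray: red spray can, 60 mm across, 170 mm high, loose, to be left alone; origin at its underside
- screwdriver: screwdriver with orange handle lying on the bench, about 200 mm long, handle 25 to 30 mm across, loose, to be left alone
- tape: roll of amber tape lying flat, 72 mm across, 19 mm high, loose, to be left alone; origin at its underside
- spool: grey solder spool, 54 mm across, 40 mm high, loose, to be left alone; origin at its underside
- cup: blue plastic cup, 70 mm across, 90 mm high, loose, to be left alone; origin at its underside
There are look-alikes about, which are no part of the job. What is shaped like the box_blue but purple is not meant.

How it is judged:
By the outcome, as a careful person would: the job done as asked, in the order asked, and still so for the second after the job is handed in, with the robot touching nothing.
It also fails if it takes over 56 s, if anything falls off the work surface, if the arm or the gripper's body presses on something with over 40 N, if the wrist force passes 120 N, or if a joint passes its speed limit or range.

### The arm

A 7-joint arm with a two-finger parallel gripper is mounted at the origin on the work surface. World frame = base frame: x ahead of the robot, y to its left, z up, the work surface at z = 0. Lengths are in m, angles in rad, forces in N, time in s.
With the tool pointing down it reaches from about 0.4 to 0.875 m from the base axis. Payload 6.5 kg.
Tool frame: the origin (TCP) lies on the mounting face of the last link; the fingertips stand 166 mm ahead of it and the grasp point (between the pads) lies 147 mm ahead of it (arm.hold_point_z is the distance from the TCP to the grasp point, in m); z points along the fingers, y is the direction in which the jaws open and shut (so a half turn about z gives the same grasp; the last joint's range is limited). The gripper opens to 88 mm and grips with 3 to 60 N. Pads are 18 mm wide; open, the fingers measure 123 mm over their backs; the gripper's body (75 mm by 187 mm) begins 45 mm behind the grasp point.
Start: joints at [1.225, 0.536, -0.004, 1.538, 0.003, 1.067, -0.071], TCP at [0.18, -0.625, 0.405] pointing down, gripper open.
Joint ranges: [-2.7, 2.7], [-0.37, 2.16], [-1.27, 1.26], [0.24, 2.4], [-1.31, 4.45], [0.19, 1.91], [-2.76, 2.76]. Speed limits (rad/s): [2.39, 2.39, 3.14, 3.14, 3.14, 3.14, 3.14].

### API

Orientations are given as a rotation vector (axis times angle).
In Python, from cell import arm gives the robot as it stands. The module is installed in compiled form; this text tells all that it offers.
- The arm moves only by the shell command python3 -m handwheel 'ROWS'. ROWS is JSON, a list of rows, each an object of numbers: "x", "y", "z": the shift along the tool's x, y, z in m; "rx", "ry", "rz": the turn, a rotation vector about the tool's x, y, z in rad; "hand": the opening, from -1 (shut) to 1 (fully open), so that 0 is half open. In form: [{"x": .., "y": .., "z": .., "rx": .., "ry": .., "rz": .., "hand": ..}, ...]. A call has 1 to 12 rows; each row is the pose to reach, as a shift and turn from the pose commanded when the call began, along the tool's axes at that moment; what a row does not reach only later rows make up. A row lasts 1/8 s, in which the tool goes at most 62.5 mm and 10.7 degrees, less where a joint would pass 70% of its speed; a pose out of reach is approached as far as the arm can. A call with a gripper value outside its range is refused whole. The fingers move at their own pace and stop on an object; the grip force is fixed at half the most. Time passes only in rows, so rows that repeat a pose let the fingers close. It gives the time, the measured TCP pose, the force and the opening at its end, in the units of the state.
- arm.sense(): the state, without advancing time (a new reading comes with each control period).
- arm.read_camera(name): name is "scene" or "top" or "wrist"; returns the picture (384x512x3 uint8, red, green, blue); there is no depth.
- arm.get_calibration(name): a dict with "fx", "fy", "cx", "cy" (pixels), "dist_coeffs" ([k1, k2, p1, p2, k3] as OpenCV has them; the pictures are not rectified), "R" (3x3) and "t" (3): a world point X has camera coordinates R X + t. Camera axes: x right, y down, z forward; pixel columns grow to the right and rows downward; lengths in m; the calibration is good to about 2 mm. A picture is of the moment at which its call begins: read the wrist's pose just before it. get_calibration takes no time and is no camera call; for the wrist camera it gives the pose at the moment of the call.
- arm.close_job(): hands the job in, once; it reports no verdict.
The state is a dict: "clock": time; "qpos": joint angles; "joint_vel": joint speeds; "joint_torque": joint torques, N m; "position": TCP position; "tcp_rot": TCP orientation; "ft_force": force on the tool from outside, world axes, zero at the start; "torque": the same for the moment, N m; "width": finger opening in m.
Only numpy, scipy, OpenCV 4.12 (cv2) and the standard library are available. Lean on these libraries where they do the work, as an engineer would, in place of code of your own. Each camera call takes 0.05 s, during which the arm holds its last target. There are 200 camera calls.

## Working session

There is one attempt and no reset: what is moved stays moved. The work goes in short steps, Python scripts to look and compute and a shell command to move; the robot and the scene stay as the last step left them, time stands still between calls to the robot, and variables do not carry over. Pictures are saved under pics/ and viewed, about 8 in all and at most 12, crops included, and the job is handed in when it is done.

```bash
mkdir -p pics; python3 - <<'E'
from cell import arm
import cv2
s=arm.sense(); print(s)
for n in("scene","top"):
    c=arm.get_calibration(n); print(n,c)
    cv2.imwrite(f"pics/{n}0.png",cv2.resize(arm.read_camera(n)[:,:,::-1],(800,600),interpolation=cv2.INTER_CUBIC))
E
```

```text
{'clock': 0.0, 'qpos': array([ 1.22479606,  0.53719112, -0.00442745,  1.53883333,  0.00261557,
        1.06727147, -0.07120278]), 'joint_vel': array([-0.00048153, -0.00068668, -0.00025041,  0.0001875 , -0.00040829,
        0.00094949, -0.00124558]), 'joint_torque': array([ 3.12381417e-04, -5.70980787e+01,  9.91434753e-01, -2.51601863e+01,
       -5.61054039e-02,  1.80287054e-02,  1.71872125e-04]), 'position': array([ 0.17941758, -0.62442383,  0.40383828]), 'tcp_rot': array([-3.10924553e+00, -4.37950314e-01,  5.94090316e-04]), 'ft_force': array([-0.30707498, -0.03378438, -0.3099756 ]), 'torque': array([ 0.02847758, -0.04004454, -0.01495164]), 'width': 0.08829450189080942}
scene {'fx': 418.6905231250836, 'fy': 418.6905231250836, 'cx': 261.1419064831841, 'cy': 187.73100084215068, 'dist_coeffs': array([0.01954769, 0.        , 0.        , 0.        , 0.        ]), 'R': array([[-0.85987509,  0.51050271, -0.00134733],
       [ 0.31491147,  0.52834627, -0.78846749],
       [-0.40180293, -0.67840784, -0.61507496]]), 't': array([ 0.39036213, -0.08731308,  1.45384807])}
top {'fx': 375.8825853141648, 'fy': 375.8825853141648, 'cx': 260.0208811938545, 'cy': 188.040998571855, 'dist_coeffs': array([0.02577457, 0.        , 0.        , 0.        , 0.        ]), 'R': array([[-0.02768032, -0.99915709, -0.03031342],
       [-0.98278889,  0.03274271, -0.18180734],
       [ 0.18264664,  0.0247592 , -0.98286682]]), 't': array([0.04064275, 0.48293077, 1.12390059])}
```

View pics/scene0.png

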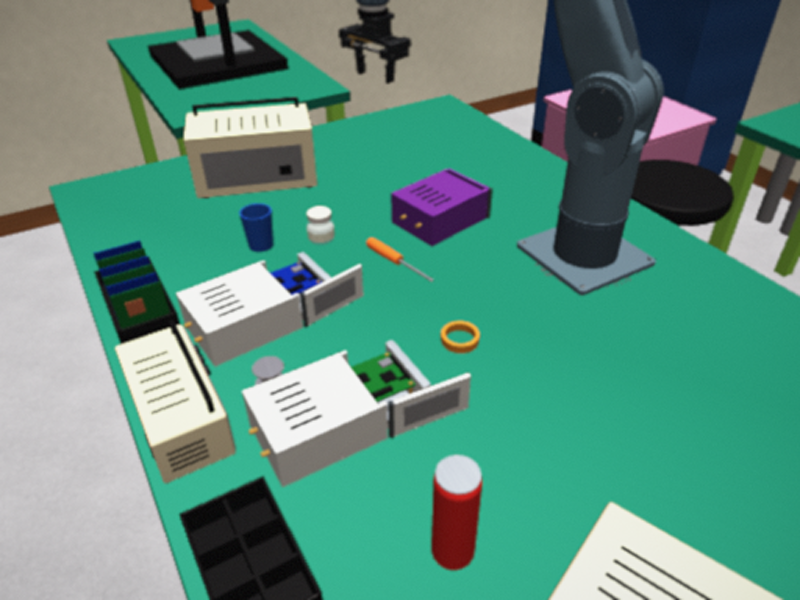

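View pics/top0.png

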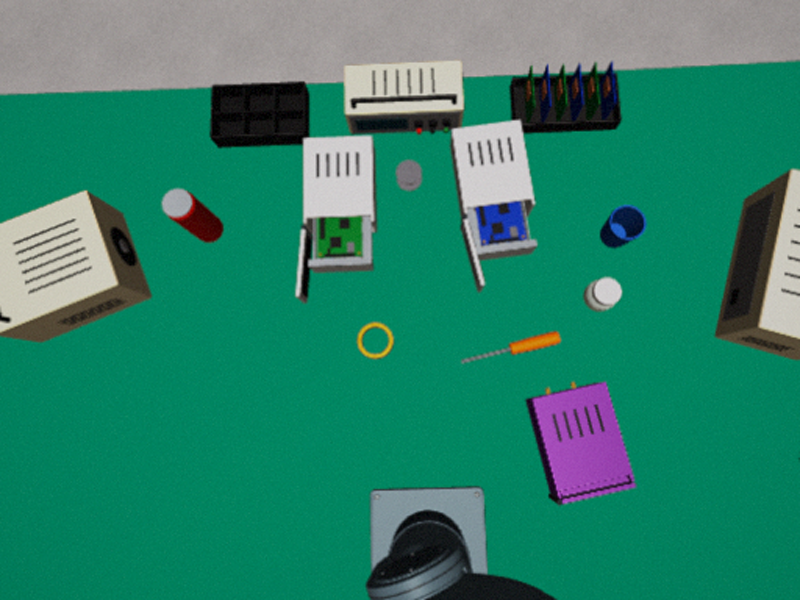

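The top view shows two candidates. The box at (490,165) carries a blue board at (500,225), and the box at (338,170) carries the green one. The purple box at (580,440) is the decoy. The one meant is the right box in the top view (the robot's right). I'll confirm it in enlarged crops.

```bash
python3 - <<'E'
from cell import arm
import cv2,numpy as np
def crop(n,x0,y0,w,h,k):
    a=arm.read_camera(n)[y0:y0+h,x0:x0+w,::-1]
    a=cv2.resize(a,None,fx=k,fy=k,interpolation=cv2.INTER_CUBIC)
    for i in range(0,w,10):
        cv2.line(a,(i*k,0),(i*k,6),(0,0,255),1);cv2.putText(a,str(x0+i),(i*k,18),0,.4,(0,0,255),1)
    for j in range(0,h,10):
        cv2.line(a,(0,j*k),(6,j*k),(0,0,255),1);cv2.putText(a,str(y0+j),(8,j*k+4),0,.4,(0,0,255),1)
    cv2.imwrite(f"pics/{n}1.png",a)
crop("top",280,70,75,120,5)
crop("scene",108,155,130,80,6)
E
```

```text
(no output)
```

View pics/top1.png

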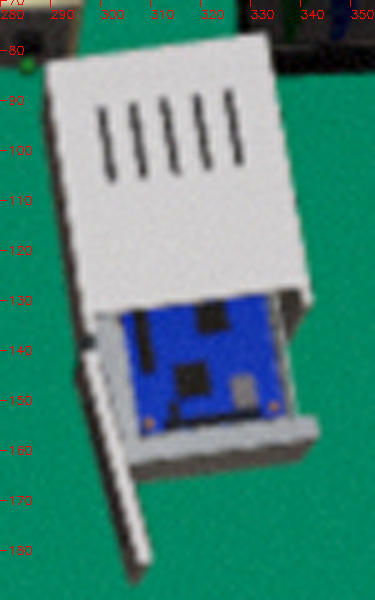

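View pics/scene1.png

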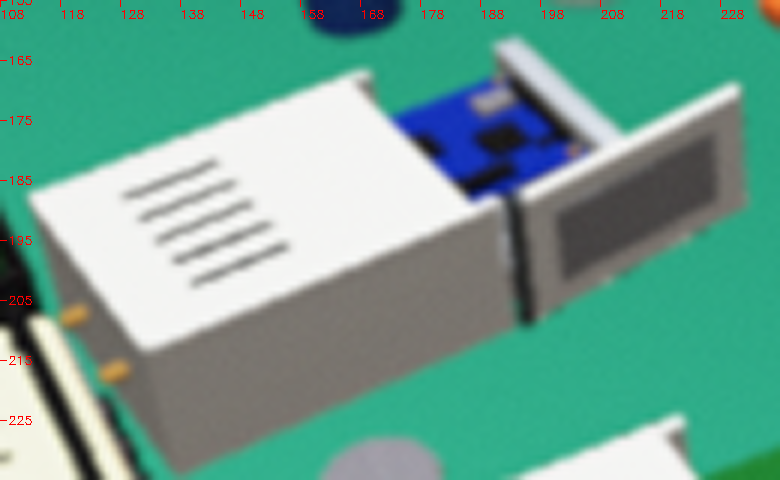

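Confirmed: the blue board is in the right-hand box, with corners in the top picture at (289.6,83), (333.6,77.4), (341,128) and (299.4,133). I'll fit the box pose, tray and door to both views.

```bash
cat > h.py <<'E'
from cell import arm
import numpy as np,cv2
def proj(c,P):
    return cv2.projectPoints(np.array(P,float),cv2.Rodrigues(c["R"])[0],c["t"],np.array([[c["fx"],0,c["cx"]],[0,c["fy"],c["cy"]],[0,0,1]]),c["dist_coeffs"])[0][:,0]
def tri(obs):  # [(cal,(u,v))..]
    A=[];b=[]
    for c,uv in obs:
        K=np.array([[c["fx"],0,c["cx"]],[0,c["fy"],c["cy"]],[0,0,1]])
        n=cv2.undistortPoints(np.array([[uv]],float),K,c["dist_coeffs"])[0,0]
        for i in(0,1): A.append(c["R"][i]-n[i]*c["R"][2]); b.append(n[i]*c["t"][2]-c["t"][i])
    return np.linalg.lstsq(np.array(A),np.array(b),rcond=None)[0]
def W(p,P): # box->world
    c,s=np.cos(p[2]),np.sin(p[2]); return [p[0]+c*P[0]-s*P[1],p[1]+s*P[0]+c*P[1],P[2]]
def doorpt(th,r,o,z): # r along door from hinge, o outward offset
    return [-.097-r*np.sin(th)-o*np.cos(th),.07-r*np.cos(th)+o*np.sin(th),z]
E
python3 - <<'E'
from h import *
from scipy.optimize import least_squares
T,S=arm.get_calibration("top"),arm.get_calibration("scene")
O=[(T,(289.6,83),lambda q:(.09,.07,.08)),(T,(333.6,77.4),lambda q:(.09,-.07,.08)),(T,(341,128),lambda q:(-.09,-.07,.08)),(T,(299.4,133),lambda q:(-.09,.07,.08)),
(S,(133,213.7),lambda q:(.09,.07,.08)),(S,(112.7,187.8),lambda q:(.09,-.07,.08)),(S,(169.7,167),lambda q:(-.09,-.07,.08)),(S,(191.3,188.3),lambda q:(-.09,.07,.08)),(S,(138,233.8),lambda q:(.09,.07,0)),
(T,(343.6,157.4),lambda q:(-.09-q[3],-.062,.071)),(T,(306.5,163),lambda q:(-.09-q[3],.062,.071)),(S,(194.7,161.3),lambda q:(-.09-q[3],-.062,.071)),
(T,(308.4,182.6),lambda q:doorpt(q[4],.14,0,.078)),(S,(231.3,169.5),lambda q:doorpt(q[4],.14,.0,.078)),(S,(232.2,189.2),lambda q:doorpt(q[4],.14,.004,.002))]
f=lambda q:np.concatenate([(proj(c,[W(q,g(q))])[0]-np.array(uv)) for c,uv,g in O])
r=least_squares(f,[.7,-.1,0,.08,1.4],x_scale=[.1,.1,.1,.1,1],loss="soft_l1")
print(r.x.round(4)); print(f(r.x).reshape(-1,2).round(1).tolist())
q=r.x; np.save("q.npy",q)
print("tri box front-left",tri([(T,(299.4,133)),(S,(191.3,188.3))]),"door edge",tri([(T,(308.4,182.6)),(S,(231.3,169.5))]),"panel R",tri([(T,(343.6,157.4)),(S,(194.7,161.3))]))
print("front",W(q,(-.09-q[3],0,.04)),"home",W(q,(-.09,0,.04)),"hinge",W(q,(-.097,.07,.04)),"edge",W(q,doorpt(q[4],.14,.004,.04)))
# other objects top view -> ground
print("screwdriver/jar/tape at z=.02")
for n,u,v,z in[("sd tip",295,231,.01),("sd end",358,216,.015),("jar",386,187,.07),("tape",240,218,.02),("gdoor edge",194,190,.078),("cup",401,144,.09)]:
    K=np.array([[T["fx"],0,T["cx"]],[0,T["fy"],T["cy"]],[0,0,1]]);m=cv2.undistortPoints(np.array([[[u,v]]],float),K,T["dist_coeffs"])[0,0]
    d=T["R"].T@np.r_[m,1];C=-T["R"].T@T["t"];print(n,(C+d*(z-C[2])/d[2]).round(3))
s=arm.sense();c=arm.get_calibration("wrist");print(cv2.Rodrigues(s["tcp_rot"])[0].round(3),c["R"],c["t"])
E
```

```text
[ 0.7313 -0.1531  0.1063  0.0836  1.4841]
[[-1.3, -0.3], [-1.3, -1.0], [1.0, 2.4], [-2.5, 3.7], [-0.9, -1.2], [-0.2, -0.8], [-0.9, -1.4], [-0.2, -0.5], [-0.4, 0.2], [0.0, 0.2], [-3.1, 0.2], [-0.7, -1.2], [-0.2, -0.1], [-0.2, -0.7], [0.7, -0.4]]
tri box front-left [ 0.63956664 -0.09733461  0.07995402] door edge [ 0.48969539 -0.12120778  0.07517418] panel R [ 0.56535177 -0.23292651  0.06708786]
front [np.float64(0.5586841820186932), np.float64(-0.1714826690207825), 0.04] home [np.float64(0.6418170841249993), np.float64(-0.16261038777505848), 0.04] hinge [np.float64(0.6274281129347368), np.float64(-0.09374851510167125), 0.04] edge [np.float64(0.4892612480446867), np.float64(-0.11668140516059479), 0.04]
screwdriver/jar/tape at z=.02
sd tip [ 0.35  -0.079  0.01 ]
sd end [ 0.391 -0.276  0.015]
jar [ 0.47  -0.353  0.07 ]
tape [0.395 0.092 0.02 ]
gdoor edge [0.478 0.225 0.078]
cup [ 0.596 -0.403  0.09 ]
[[ 0.961  0.276 -0.   ]
 [ 0.276 -0.961  0.001]
 [-0.    -0.001 -1.   ]] [[ 0.27545106 -0.96131461 -0.0009694 ]
 [-0.92746711 -0.26601751  0.26275358]
 [-0.25284673 -0.07147667 -0.96486249]] [-0.65068144 -0.03493092  0.38879535]
```

```bash
python3 -m handwheel '[{"x":0.44,"y":-0.337,"z":0.105,"rz":0.17,"hand":-1},{"x":0.44,"y":-0.337,"z":0.105,"rz":0.17,"hand":-1},{"x":0.44,"y":-0.337,"z":0.105,"rz":0.17,"hand":-1},{"x":0.44,"y":-0.337,"z":0.105,"rz":0.17,"hand":-1},{"x":0.44,"y":-0.337,"z":0.105,"rz":0.17,"hand":-1},{"x":0.44,"y":-0.337,"z":0.105,"rz":0.17,"hand":-1},{"x":0.44,"y":-0.337,"z":0.105,"rz":0.17,"hand":-1},{"x":0.44,"y":-0.337,"z":0.105,"rz":0.17,"hand":-1},{"x":0.44,"y":-0.337,"z":0.105,"rz":0.17,"hand":-1},{"x":0.44,"y":-0.337,"z":0.105,"rz":0.17,"hand":-1},{"x":0.44,"y":-0.337,"z":0.105,"rz":0.17,"hand":-1},{"x":0.44,"y":-0.337,"z":0.105,"rz":0.17,"hand":-1}]'
python3 - <<'E'
from h import *
s=arm.sense();print(s["clock"],s["position"],s["width"],cv2.Rodrigues(s["tcp_rot"])[0].round(3).tolist())
c=arm.get_calibration("wrist");q=np.load("q.npy")
a=cv2.resize(arm.read_camera("wrist")[:,:,::-1],(768,576),interpolation=cv2.INTER_CUBIC)
for P in[(-.09-q[3],.062,.071),(-.09-q[3],-.062,.071),(-.09,.07,.08),(-.09,-.07,.08),doorpt(q[4],.14,.004,.078),doorpt(q[4],.14,-.004,.078),doorpt(q[4],0,0,.078)]:
    u=proj(c,[W(q,P)])[0]*1.5
    if 0<u[0]<768 and 0<u[1]<576: cv2.drawMarker(a,tuple(int(v) for v in u),(0,0,255),cv2.MARKER_CROSS,10,1)
cv2.imwrite("pics/w1.png",a)
E
```

```text
0.2 [ 0.1794777  -0.62453616  0.40420705] 0.08800523150756161 [[0.961, 0.276, -0.0], [0.276, -0.961, 0.001], [-0.0, -0.001, -1.0]]schema error: expected keys x, y, z, rx, ry, rz, hand
```

View pics/w1.png

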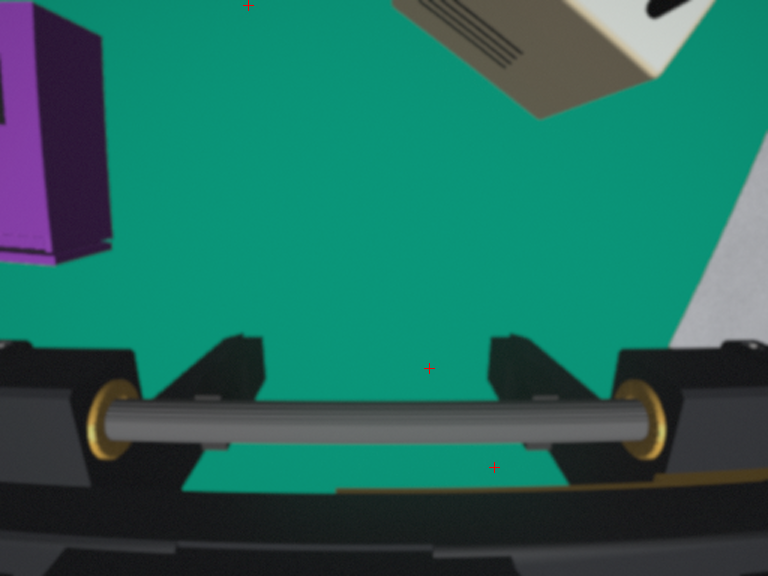

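The row was refused because every key is required, so the arm hasn't moved. I'm resending it with all the keys.

```bash
cat > wv.py <<'E'
import sys
from h import *
s=arm.sense();print(s["clock"],s["position"].round(4),s["ft_force"].round(2),s["width"],cv2.Rodrigues(s["tcp_rot"])[0].round(3).tolist())
c=arm.get_calibration("wrist");q=np.load("q.npy")
a=cv2.resize(arm.read_camera("wrist")[:,:,::-1],(768,576),interpolation=cv2.INTER_CUBIC)
for P in[(-.09-q[3],.062,.071),(-.09-q[3],-.062,.071),(-.09,.07,.08),(-.09,-.07,.08),doorpt(q[4],.14,.004,.078),doorpt(q[4],.14,-.004,.078),doorpt(q[4],0,0,.078)]:
    p=W(q,P)
    if (c["R"]@p+c["t"])[2]<.02: continue
    u=proj(c,[p])[0]*1.5
    if 0<u[0]<768 and 0<u[1]<576: cv2.drawMarker(a,tuple(int(v) for v in u),(0,0,255),cv2.MARKER_CROSS,10,1)
cv2.imwrite(sys.argv[1],a)
E
python3 -m handwheel '[{"x":0.44,"y":-0.337,"z":0.105,"rx":0,"ry":0,"rz":0.17,"hand":-1},{"x":0.44,"y":-0.337,"z":0.105,"rx":0,"ry":0,"rz":0.17,"hand":-1},{"x":0.44,"y":-0.337,"z":0.105,"rx":0,"ry":0,"rz":0.17,"hand":-1},{"x":0.44,"y":-0.337,"z":0.105,"rx":0,"ry":0,"rz":0.17,"hand":-1},{"x":0.44,"y":-0.337,"z":0.105,"rx":0,"ry":0,"rz":0.17,"hand":-1},{"x":0.44,"y":-0.337,"z":0.105,"rx":0,"ry":0,"rz":0.17,"hand":-1},{"x":0.44,"y":-0.337,"z":0.105,"rx":0,"ry":0,"rz":0.17,"hand":-1},{"x":0.44,"y":-0.337,"z":0.105,"rx":0,"ry":0,"rz":0.17,"hand":-1},{"x":0.44,"y":-0.337,"z":0.105,"rx":0,"ry":0,"rz":0.17,"hand":-1},{"x":0.44,"y":-0.337,"z":0.105,"rx":0,"ry":0,"rz":0.17,"hand":-1},{"x":0.44,"y":-0.337,"z":0.105,"rx":0,"ry":0,"rz":0.17,"hand":-1},{"x":0.44,"y":-0.337,"z":0.105,"rx":0,"ry":0,"rz":0.17,"hand":-1}]'
python3 wv.py pics/w2.png
```

```text
clock: 1.75
position: [0.5085, -0.1811, 0.2999]
tcp_rot: [3.136, 0.168, -0.001]
ft_force: [-0.4, 0.2, -0.5]
width: 0.0005
1.75 [ 0.5085 -0.1811  0.2999] [-0.39  0.19 -0.46] 0.00047166159641356313 [[0.994, 0.107, -0.0], [0.107, -0.994, -0.001], [-0.0, 0.001, -1.0]]
```

View pics/w2.png

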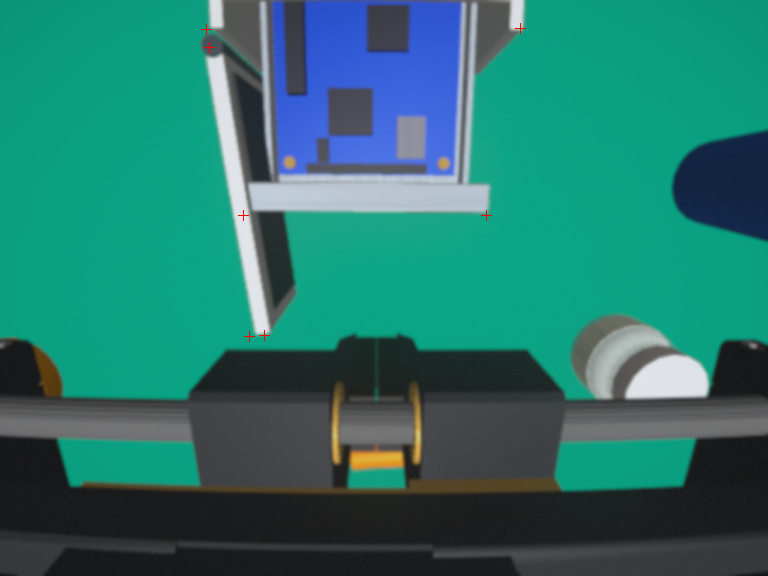

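The wrist view shows the fit agrees to about 2 mm (panel, door and hinge marks), and the fingers are centred on the tray panel. Next I descend and push most of the way.

```bash
python3 -m handwheel '[{"x":0,"y":0,"z":0.05,"rx":0,"ry":0,"rz":0,"hand":-1},{"x":0,"y":0,"z":0.095,"rx":0,"ry":0,"rz":0,"hand":-1},{"x":0,"y":0,"z":0.095,"rx":0,"ry":0,"rz":0,"hand":-1},{"x":0.02,"y":0,"z":0.095,"rx":0,"ry":0,"rz":0,"hand":-1},{"x":0.035,"y":0,"z":0.095,"rx":0,"ry":0,"rz":0,"hand":-1},{"x":0.045,"y":0,"z":0.095,"rx":0,"ry":0,"rz":0,"hand":-1},{"x":0.06,"y":0,"z":0.095,"rx":0,"ry":0,"rz":0,"hand":-1},{"x":0.075,"y":0,"z":0.095,"rx":0,"ry":0,"rz":0,"hand":-1},{"x":0.09,"y":0,"z":0.095,"rx":0,"ry":0,"rz":0,"hand":-1},{"x":0.105,"y":0,"z":0.095,"rx":0,"ry":0,"rz":0,"hand":-1},{"x":0.11,"y":0,"z":0.095,"rx":0,"ry":0,"rz":0,"hand":-1},{"x":0.11,"y":0,"z":0.095,"rx":0,"ry":0,"rz":0,"hand":-1}]'
```

```text
clock: 3.3
position: [0.619, -0.1669, 0.2047]
tcp_rot: [-3.137, -0.173, -0.001]
ft_force: [-0.4, -0.1, -0.2]
width: 0.0004
```

```bash
python3 -m handwheel '[{"x":0.003,"y":0,"z":0,"rx":0,"ry":0,"rz":0,"hand":-1},{"x":0.006,"y":0,"z":0,"rx":0,"ry":0,"rz":0,"hand":-1},{"x":0.009,"y":0,"z":0,"rx":0,"ry":0,"rz":0,"hand":-1}]'; python3 -m handwheel '[{"x":0.002,"y":0,"z":0,"rx":0,"ry":0,"rz":0,"hand":-1},{"x":0.004,"y":0,"z":0,"rx":0,"ry":0,"rz":0,"hand":-1}]';
```

```text
clock: 3.68
position: [0.6275, -0.1663, 0.2046]
tcp_rot: [-3.137, -0.172, 0.001]
ft_force: [-0.7, -0.2, 0.3]
width: 0.0005
clock: 3.92
position: [0.6314, -0.1658, 0.2046]
tcp_rot: [-3.137, -0.172, 0.002]
ft_force: [-7.8, 0.5, 4.8]
width: 0.0006
```

```bash
python3 -m handwheel '[{"x":0.002,"y":0,"z":0,"rx":0,"ry":0,"rz":0,"hand":-1},{"x":0.002,"y":0,"z":0,"rx":0,"ry":0,"rz":0,"hand":-1}]'; python3 -m handwheel '[{"x":0.002,"y":0,"z":0,"rx":0,"ry":0,"rz":0,"hand":-1},{"x":0.002,"y":0,"z":0,"rx":0,"ry":0,"rz":0,"hand":-1}]'; 
```

```text
clock: 4.18
position: [0.632, -0.1658, 0.2045]
tcp_rot: [-3.136, -0.171, 0.008]
ft_force: [-9.0, 0.7, 7.4]
width: 0.0005
clock: 4.42
position: [0.6327, -0.1659, 0.2043]
tcp_rot: [-3.136, -0.171, 0.014]
ft_force: [-14.7, 1.1, 11.6]
width: 0.0005
```

```bash
python3 -m handwheel '[{"x":-0.03,"y":0,"z":0,"rx":0,"ry":0,"rz":0,"hand":-1},{"x":-0.07,"y":0,"z":-0.02,"rx":0,"ry":0,"rz":0,"hand":-1},{"x":-0.12,"y":0,"z":-0.07,"rx":0,"ry":0,"rz":0,"hand":-1},{"x":-0.125,"y":0,"z":-0.1,"rx":0,"ry":0,"rz":0,"hand":-1},{"x":-0.125,"y":0,"z":-0.1,"rx":0,"ry":0,"rz":0,"hand":-1}]'; python3 wv.py pics/w3.png
```

```text
clock: 5.05
position: [0.5121, -0.1798, 0.3077]
tcp_rot: [3.135, 0.171, 0.01]
ft_force: [0.7, 0.2, 0.1]
width: 0.0003
5.05 [ 0.5121 -0.1798  0.3077] [0.67 0.2  0.05] 0.00029476313388075893 [[0.994, 0.109, 0.006], [0.109, -0.994, -0.002], [0.006, 0.003, -1.0]]
```

View pics/w3.png

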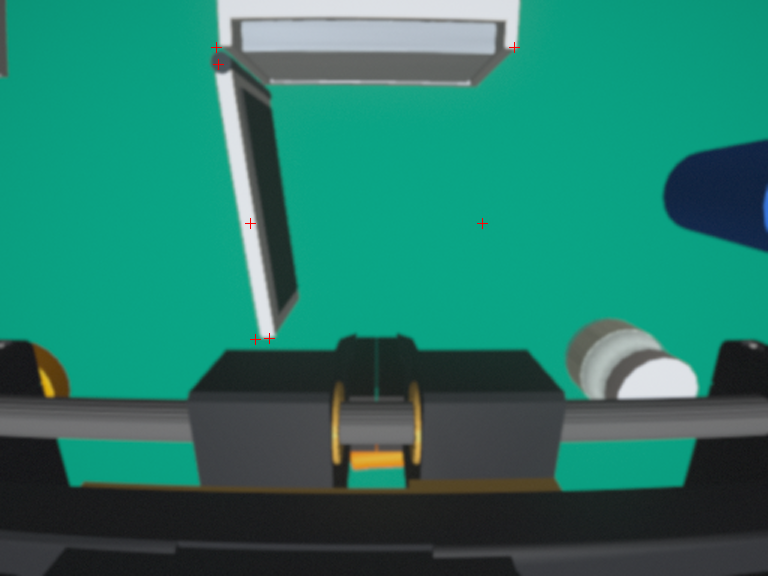

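```bash
python3 - <<'E'
from h import *
c=arm.get_calibration("wrist");q=np.load("q.npy")
for d in(0,.003,.006,.01):
    print(d,[(proj(c,[W(q,P)])[0]*1.5).round(1).tolist() for P in((-.09-d,0,.071),(-.09-d,.062,.009),(-.09-d,-.062,.009))])
print([(proj(c,[W(q,P)])[0]*1.5).round(1).tolist() for P in((-.09,.07,.08),(-.09,.07,0),(-.09,-.07,.08))])
E
```

```text
0 [[367.6, 48.9], [271.2, 80.4], [467.6, 80.8]]
0.003 [[367.6, 55.6], [271.4, 85.5], [467.4, 85.8]]
0.006 [[367.6, 62.2], [271.6, 90.5], [467.2, 90.9]]
0.01 [[367.6, 71.0], [271.9, 97.2], [466.9, 97.6]]
[[216.5, 44.7], [262.4, 83.9], [518.1, 45.2]]
```

The tray is home to within measuring error: the panel's top edge is at row ~52.5 (predicted ~51 once corrected for the box corner) and the stop took 15 N. The door hasn't moved, so I'll work out its pushing path.

```bash
cat > dp.py <<'E'
from h import *
s=arm.sense();q=np.load("q.npy");R=cv2.Rodrigues(s["tcp_rot"])[0]
c,sn=np.cos(q[2]),np.sin(q[2]);B=np.array([[c,-sn,0],[sn,c,0],[0,0,1]])
tip=s["position"]+R@[0,0,.166]
print("tip box",(B.T@(tip-[q[0],q[1],0])).round(4))
def row(bx,by,z): return (R.T@(np.array(W(q,(bx,by,z)))-tip)).round(4)
for th,ex in[(1.484,.03),(1.484,.006),(1.484,0),(1.3,0),(1.1,0),(.9,0),(.7,0),(.5,0),(.35,0),(.2,0),(.1,0),(.05,0),(0,0),(0,-.004)]:
    h=.009*np.cos(th)+.0175*np.sin(th)
    p=doorpt(th,.11,.004+h+ex,.039);print(th,ex,row(*p))
E
python3 dp.py
```

```text
tip box [-0.2202 -0.0031  0.1401]
1.484 0.03 [ 0.0091 -0.1156  0.1009]
1.484 0.006 [ 0.0111 -0.0917  0.101 ]
1.484 0 [ 0.0116 -0.0858  0.101 ]
1.3 0 [ 0.0108 -0.0662  0.101 ]
1.1 0 [ 0.0142 -0.0444  0.101 ]
0.9 0 [ 0.0223 -0.023   0.1011]
0.7 0 [ 0.035  -0.0032  0.1012]
0.5 0 [0.0522 0.0138 0.1013]
0.35 0 [0.0677 0.024  0.1013]
0.2 0 [0.0849 0.0317 0.1014]
0.1 0 [0.0971 0.0351 0.1015]
0.05 0 [0.1034 0.0363 0.1015]
0 0 [0.1097 0.0372 0.1015]
0 -0.004 [0.1137 0.0372 0.1015]
```

```bash
python3 -m handwheel '[{"x":0.009,"y":-0.06,"z":0,"rx":0,"ry":0,"rz":0,"hand":-1},{"x":0.009,"y":-0.116,"z":0,"rx":0,"ry":0,"rz":0,"hand":-1},{"x":0.009,"y":-0.116,"z":0,"rx":0,"ry":0,"rz":0,"hand":-1},{"x":0.009,"y":-0.116,"z":0.05,"rx":0,"ry":0,"rz":0,"hand":-1},{"x":0.009,"y":-0.116,"z":0.1,"rx":0,"ry":0,"rz":0,"hand":-1},{"x":0.009,"y":-0.116,"z":0.1,"rx":0,"ry":0,"rz":0,"hand":-1}]'; python3 dp.py; python3 wv.py pics/w4.png
```

```text
clock: 5.85
position: [0.5058, -0.0633, 0.2011]
tcp_rot: [-3.136, -0.172, 0.013]
ft_force: [0.2, 0.2, 0.8]
width: 0.0004
tip box [-0.2161  0.1134  0.0351]
1.484 0.03 [ 0.0049  0.0009 -0.0039]
1.484 0.006 [ 0.0069  0.0248 -0.004 ]
1.484 0 [ 0.0074  0.0308 -0.004 ]
1.3 0 [ 0.0066  0.0504 -0.004 ]
1.1 0 [ 0.01    0.0722 -0.004 ]
0.9 0 [ 0.0181  0.0936 -0.0041]
0.7 0 [ 0.0308  0.1133 -0.0043]
0.5 0 [ 0.0481  0.1303 -0.0044]
0.35 0 [ 0.0635  0.1406 -0.0045]
0.2 0 [ 0.0807  0.1482 -0.0047]
0.1 0 [ 0.0929  0.1517 -0.0048]
0.05 0 [ 0.0992  0.1529 -0.0049]
0 0 [ 0.1055  0.1537 -0.0049]
0 -0.004 [ 0.1095  0.1537 -0.0049]
5.85 [ 0.5058 -0.0633  0.2011] [0.15 0.2  0.75] 0.0004422688972173483 [[0.994, 0.109, -0.008], [0.109, -0.994, 0.0], [-0.008, -0.001, -1.0]]
```

View pics/w4.png

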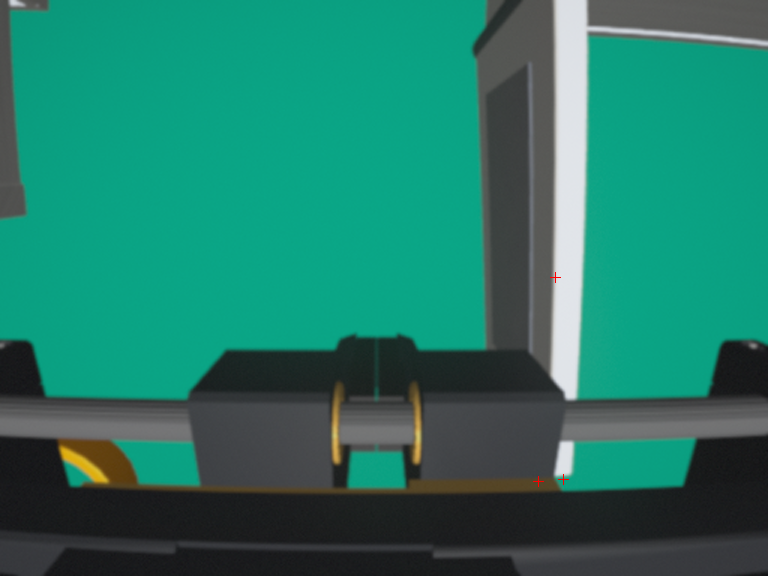

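The wrist view shows the fingers outside the door, left of its outer face (door top edge at column ~565). I push along the arc now.

```bash
python3 -m handwheel '[{"x":0.006,"y":0.015,"z":-0.004,"rx":0,"ry":0,"rz":0,"hand":-1},{"x":0.007,"y":0.027,"z":-0.004,"rx":0,"ry":0,"rz":0,"hand":-1},{"x":0.007,"y":0.036,"z":-0.004,"rx":0,"ry":0,"rz":0,"hand":-1},{"x":0.007,"y":0.046,"z":-0.004,"rx":0,"ry":0,"rz":0,"hand":-1},{"x":0.007,"y":0.056,"z":-0.004,"rx":0,"ry":0,"rz":0,"hand":-1},{"x":0.009,"y":0.067,"z":-0.004,"rx":0,"ry":0,"rz":0,"hand":-1},{"x":0.011,"y":0.076,"z":-0.004,"rx":0,"ry":0,"rz":0,"hand":-1},{"x":0.014,"y":0.085,"z":-0.004,"rx":0,"ry":0,"rz":0,"hand":-1},{"x":0.018,"y":0.094,"z":-0.004,"rx":0,"ry":0,"rz":0,"hand":-1}]'; python3 dp.py
```

```text
clock: 7.02
position: [0.536, -0.1548, 0.2086]
tcp_rot: [-3.137, -0.173, 0.0]
ft_force: [0.5, 0.3, -0.2]
width: 0.0006
tip box [-0.1945  0.019   0.0426]
1.484 0.03 [-0.0163 -0.0935  0.0036]
1.484 0.006 [-0.0143 -0.0696  0.0036]
1.484 0 [-0.0138 -0.0636  0.0036]
1.3 0 [-0.0146 -0.044   0.0036]
1.1 0 [-0.0112 -0.0222  0.0036]
0.9 0 [-0.0032 -0.0008  0.0036]
0.7 0 [0.0096 0.0189 0.0036]
0.5 0 [0.0268 0.0359 0.0036]
0.35 0 [0.0423 0.0462 0.0036]
0.2 0 [0.0595 0.0538 0.0036]
0.1 0 [0.0717 0.0573 0.0036]
0.05 0 [0.0779 0.0585 0.0036]
0 0 [0.0843 0.0593 0.0036]
0 -0.004 [0.0883 0.0594 0.0036]
```

```bash
python3 -m handwheel '[{"x":0.003,"y":0.01,"z":0.002,"rx":0,"ry":0,"rz":0,"hand":-1},{"x":0.010,"y":0.019,"z":0.002,"rx":0,"ry":0,"rz":0,"hand":-1},{"x":0.018,"y":0.028,"z":0.002,"rx":0,"ry":0,"rz":0,"hand":-1},{"x":0.027,"y":0.036,"z":0.002,"rx":0,"ry":0,"rz":0,"hand":-1},{"x":0.034,"y":0.041,"z":0.002,"rx":0,"ry":0,"rz":0,"hand":-1},{"x":0.042,"y":0.046,"z":0.002,"rx":0,"ry":0,"rz":0,"hand":-1},{"x":0.051,"y":0.050,"z":0.002,"rx":0,"ry":0,"rz":0,"hand":-1},{"x":0.060,"y":0.054,"z":0.002,"rx":0,"ry":0,"rz":0,"hand":-1},{"x":0.067,"y":0.056,"z":0.002,"rx":0,"ry":0,"rz":0,"hand":-1},{"x":0.073,"y":0.057,"z":0.002,"rx":0,"ry":0,"rz":0,"hand":-1},{"x":0.076,"y":0.058,"z":0.002,"rx":0,"ry":0,"rz":0,"hand":-1},{"x":0.079,"y":0.059,"z":0.002,"rx":0,"ry":0,"rz":0,"hand":-1}]'; python3 -m handwheel '[{"x":0.002,"y":0,"z":0,"rx":0,"ry":0,"rz":0,"hand":-1},{"x":0.002,"y":0,"z":0,"rx":0,"ry":0,"rz":0,"hand":-1}]';python3 dp.py|sed -n '1p;14,15p'
```

```text
clock: 8.52
position: [0.6207, -0.2042, 0.2066]
tcp_rot: [-3.137, -0.172, 0.001]
ft_force: [0.1, 0.7, -0.7]
width: 0.0007
clock: 8.78
position: [0.6228, -0.2041, 0.2068]
tcp_rot: [3.137, 0.172, 0.001]
ft_force: [0.3, -0.4, 0.7]
width: 0.0008
tip box [-0.1132 -0.0393  0.0408]
0 0 [0.0032 0.0007 0.0018]
0 -0.004 [0.0072 0.0008 0.0018]
```

```bash
for i in 1 2 ; do python3 -m handwheel '[{"x":0.0015,"y":0,"z":0,"rx":0,"ry":0,"rz":0,"hand":-1},{"x":0.003,"y":0,"z":0,"rx":0,"ry":0,"rz":0,"hand":-1}]' | grep -E 'pos|ft'; done
```

```text
position: [0.6246, -0.2041, 0.2066]
ft_force: [-8.6, 0.8, 6.8]
position: [0.6256, -0.2041, 0.2062]
ft_force: [-16.0, 0.8, 13.1]
```

The door met its stop (16 N at nearly constant position, where predicted). I retreat and check.

```bash
python3 -m handwheel '[{"x":-0.03,"y":0,"z":0,"rx":0,"ry":0,"rz":0,"hand":-1},{"x":-0.08,"y":0,"z":-0.02,"rx":0,"ry":0,"rz":0,"hand":-1},{"x":-0.13,"y":0,"z":-0.06,"rx":0,"ry":0,"rz":0,"hand":-1},{"x":-0.15,"y":0,"z":-0.11,"rx":0,"ry":0,"rz":0,"hand":-1},{"x":-0.15,"y":0,"z":-0.11,"rx":0,"ry":0,"rz":0,"hand":-1},{"x":-0.15,"y":0,"z":-0.11,"rx":0,"ry":0,"rz":0,"hand":-1}]'; python3 - <<'E'
from h import *
c=arm.get_calibration("wrist");q=np.load("q.npy")
a=cv2.resize(arm.read_camera("wrist")[:,:,::-1],(768,576),interpolation=cv2.INTER_CUBIC)
for P in[(-.09,.07,.08),(-.09,-.07,.08),doorpt(0,.14,.004,.078),doorpt(0,.0,.004,.078),doorpt(0,.14,.004,.002),doorpt(.05,.14,.004,.078)]:
    u=proj(c,[W(q,P)])[0]*1.5;print(P,u.round(1))
b=cv2.resize(arm.read_camera("top")[40:240,160:427,::-1],None,fx=2,fy=2,interpolation=cv2.INTER_CUBIC)
cv2.imwrite("pics/w5.png",a);cv2.imwrite("pics/t5.png",b)
E
```

```text
clock: 10.02
position: [0.48, -0.2196, 0.3167]
tcp_rot: [3.137, 0.173, 0.001]
ft_force: [-0.5, 1.0, 0.9]
width: 0.0007
(-0.09, 0.07, 0.08) [146.1 -27.6]
(-0.09, -0.07, 0.08) [439.3 -33.2]
[np.float64(-0.101), np.float64(-0.07), 0.078] [438.   -6.1]
[np.float64(-0.101), np.float64(0.07), 0.078] [150.   -1.4]
[np.float64(-0.101), np.float64(-0.07), 0.002] [421.1  44.3]
[np.float64(-0.10799208473947483), np.float64(-0.06962511977821256), 0.078] [436.8   9.7]
```

View pics/w5.png

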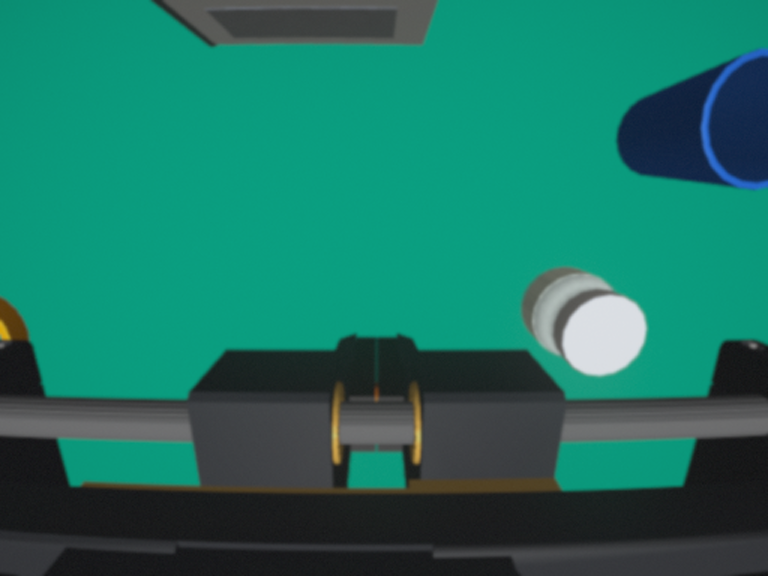

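View pics/t5.png

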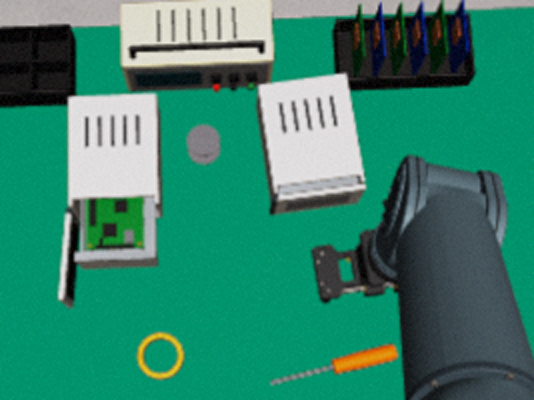

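The door's bottom edge is level at row 44, from (217,44) to (421,44), against a predicted shut position of (421.1,44.3). The top view shows the blue box closed, the green box still open, and the spool, tape and screwdriver in place. I hand in.

```bash
python3 -c "
from cell import arm
print(arm.close_job())"
```

```text
the job is handed in; nothing more can be done
None
```

I pushed the blue board's tray home and then pushed its door shut from the outer face, using closed fingertips. I handed the job in at about 10 s of the allowed 56 s.

**Tray:** it met a firm stop within about 1 mm of the predicted place, and I stopped pushing at about 15 N. The wrist picture put it within about 0.5 mm of home, which is within measuring error.

**Door:** it met a firm stop at 16 N, within about 1.5 mm of the predicted place. In the last wrist picture its free bottom corner is at pixel (421,44), against (421.1,44.3) predicted for fully shut.

**Everything else:** the last pictures show the green tray and door, the jar, cup, tape, spool and screwdriver as they were. The spray can was outside the last pictures, but the arm never went near it.

**Oddities, none acted on:**
- One early move was refused for missing keys and did not move the arm.
- The first pose fit was up to 4 pixels off at the box's front-left corner in the top view. The wrist view then agreed with it to about 2 mm.
- The door's outer face carries a darker grey rectangle, although the text calls it plain. I took it as the outer face because it faces the robot's left when the door stands open.

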